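# Set the filling funnel over the open candle glass

## Robot

A 6-joint arm with a two-finger parallel gripper is mounted at the origin on the work surface. World frame = base frame: x ahead of the robot, y to its left, z up, the work surface at z = 0. Lengths are in mm, angles in rad, forces in N, time in s.
With the tool pointing down it reaches from about 350 to 975 mm from the base axis. Payload 7.1 kg.
Tool frame: the origin (TCP) lies midway between the tips of the shut fingers; the grasp point (between the pads) lies ctrl.grip_point_offset behind it (ctrl.grip_point_offset is the distance from the TCP to the grasp point, in mm); z points along the fingers, y is the line along which they close (so a half turn about z gives the same grasp; the last joint's range is limited). The gripper opens to 88 mm and grips with 3 to 60 N. Pads are 20 mm wide; open, the fingers measure 115 mm over their backs; the gripper's body (75 mm by 178 mm) begins 61 mm behind the grasp point.
Start: joints at [1.159, 0.423, 1.63, -0, 1.089, -0.019], TCP at [239.203, 577.396, 222.675] pointing down, gripper open.
Joint ranges: [-3, 3], [-0.9, 2.11], [0.09, 2.58], [-1.31, 4.45], [0.11, 2.69], [-2.54, 2.54]. Speed limits (rad/s): [2.39, 2.39, 3.01, 3.14, 3.14, 3.14].

## Interface

Orientations are given as a rotation vector (axis times angle).
In Python, from workcell import ctrl gives the robot as it stands.
- The arm moves only by the tool apply_moves, never from a script. Its argument "targets" is a list of rows, each an object of numbers: "tx", "ty", "tz": the shift along the world's x, y, z in m; "spin": the turn about the world's z in degrees. In form: [{"tx": .., "ty": .., "tz": .., "spin": ..}, ...]. A call has exactly 8 rows; each row is the pose to reach, as a shift and turn from the pose commanded when the call began; what a row does not reach only later rows make up. A row lasts 1/10 s, in which the tool goes at most 50 mm and 8.59 degrees, less where a joint would pass 70% of its speed; a pose out of reach is approached as far as the arm can. A call with a gripper value outside its range is refused whole. "gripper" is the closure, from -1 (fully open) to 1 (shut), set as the call begins (left out, the last holds). The fingers move at their own pace and stop on an object; the grip force is fixed at half the most. Time passes only in rows, so rows that repeat a pose let the fingers close, or fill a call up. It gives the time, the measured TCP pose, the force, the opening and the grip force at its end, in the units of the state.
- ctrl.get_obs(): the state, without advancing time (a new reading comes with each control period).
- ctrl.get_image(name): name is "side" or "top"; returns the picture (400x640x3 uint8, red, green, blue); there is no depth.
- ctrl.get_calibration(name): a dict with "fov_y" (degrees; the focal length in pixels is half the picture's height over the tangent of half this angle, whatever the lens; pixels are square), "cx", "cy" (the principal point, pixels), "dist" ([k1, k2, p1, p2, k3] as OpenCV has them; the pictures are not rectified), "rvec" (rotation vector, rad) and "tvec" (3), from world to camera coordinates, as OpenCV has them. Camera axes: x right, y down, z forward; pixel columns grow to the right and rows downward; lengths in mm; the calibration is good to about 2 mm. A picture is of the moment at which its call begins. get_calibration takes no time and is no camera call.
- ctrl.close_job(): hands the job in; it is judged then, once.
Trained networks look in the newest picture that a camera, given by its name, has taken for a name from the list of things; names that differ only in an ending like _2 or _b are one class to them, and where a whole thing is asked for, a point or a joint stands for the part that bears it (a point fixed in the world has none). Each returns a list of dicts, best first, with "score" (0 to 1); they miss things now and then, are a little off and sometimes report something else, mostly with a low value. They report only what shows in the picture. A call takes as long as a camera call. They do not tell look-alikes from the thing itself.
- ctrl.outline_of(name, camera): "pixels" (400x640 bool, what is visible of it) and "box" ([left, top, right, bottom] in pixels, round what is visible of it).
- ctrl.pinpoint(name, camera): "uv" ([column, row] in pixels: a listed point, or the origin of a listed thing).
The state is a dict: "t": time; "qpos": joint angles; "qvel": joint speeds; "joint_torque": joint torques, N m; "ee_pos": TCP position; "orientation": TCP orientation; "ft_force": force on the tool from outside, world axes, zero at the start; "moment": the same for the moment, N m; "width": finger opening in mm; "grasp_force": force on a finger pad.
Only numpy, scipy, OpenCV 4.12 (cv2) and the standard library are available. Lean on these libraries where they do the work, as an engineer would, in place of code of your own. Each camera call takes 0.05 s, during which the arm holds its last target. There are 200 camera calls.

## Task

At the candle filling stand, slide the funnel carriage along its rail until the funnel's spout hangs over the middle of the one open glass, the one without a wooden lid, and let go of the carriage there. Leave all three glasses standing in their places.

Things in the scene. Friction and masses are not known exactly. Their poses are not given: they have to be found in the camera images.
- carriage: Dark saddle on a rail, orange grip on top, white funnel ahead. Origin: grip centre, 175 mm up; y along the rail, x away from robot, z up. Grip 14 (y) x 36 (x) mm, from 135 to 195 mm up, free all round. Funnel axis 100 mm along +x: rim 92 mm wide, 185 up; spout 16 wide, tip 104 mm up, clears all glasses. Moves only along y; starts near its +y end stop; 3 N friction, stays where left.
- open_glass: The only glass without a lid: dark red, empty tumbler 70 mm high, mouth 60 mm (54 inside), foot 50 mm, loose, 150 g. Origin: centre of its underside, 12 mm above the table; z up. It stands in one of three pockets (walls 8 mm high) 80 mm apart in a row parallel to the rail, under the funnel's path, on the carriage's -y side at the start. The carriage can run 30 mm past the last pocket.
- lidded_glass_a: Filled glass, dark red like the open one but closed with a pale round wooden lid 63 mm wide; 80 mm high with lid, loose, 280 g, in a pocket of the stand. Origin: centre of its underside, 12 mm above the table; z up. Not the target. 
- lidded_glass_b: Filled glass, dark red like the open one but closed with a pale round wooden lid 63 mm wide; 80 mm high with lid, loose, 280 g, in a pocket of the stand. Origin: centre of its underside, 12 mm above the table; z up. Not the target. The stand (plywood plate 190 x 470 mm, rail 115 mm high with end posts 125 mm high) is fixed to the bench.
There are look-alikes about, which are no part of the job. What is shaped like the open_glass but blue or turquoise is not meant.

How it is judged (in metres and radians):
At the end, for the whole second after the job is handed in: The funnel's spout hangs within 15 mm of the middle of the open glass, measured along the rail and across it, the carriage is at rest, and all three glasses stand upright (within 10 degrees) within 15 mm of where they were (y of open_glass in the frame of carriage between -0.015 and 0.015 m and x of open_glass in the frame of carriage between 0.085 and 0.115 m and linear speed of carriage below 0.01 m/s and angle between each of open_glass, lidded_glass_a, lidded_glass_b's own z axis and vertical below 0.17 rad and distance of each of open_glass, lidded_glass_a, lidded_glass_b from where it was at the start of the episode below 0.015 m); the robot touches nothing.
It fails at once if a glass is knocked over or lifted out of its pocket (angle between any of open_glass, lidded_glass_a, lidded_glass_b's own z axis and vertical above 0.5 rad or distance of any of open_glass, lidded_glass_a, lidded_glass_b from where it was at the start of the episode above 0.03 m).
It also fails if it takes over 29 s, if anything falls off the work surface, if the arm or the gripper's body presses on something with over 40 N, if the wrist force passes 120 N, or if a joint passes its speed limit or range.

## Working session

There is one attempt and no reset: what is moved stays moved. The work goes in short steps, Python scripts to look and compute and a tool call to move; the robot and the scene stay as the last step left them, time stands still between calls to the robot, and variables do not carry over. Pictures are saved under pics/ and viewed, at most 10 in all, crops included, and the job is handed in when it is done.

Besides the shell and the picture viewer there is one more tool, called after ">>>" by a JSON object that holds its "name" and its "arguments", one argument or row to a line. apply_moves: Moves the arm, as the interface text tells. Its arguments: {"type":"object","properties":{"targets":{"type":"array"},"gripper":{"type":"number"}},"required":["targets"]}

```bash
mkdir -p pics
cat > h.py <<'E'
import numpy as np, cv2
from workcell import ctrl
def cal(n):
    c=ctrl.get_calibration(n); f=200/np.tan(np.radians(c["fov_y"])/2)
    return np.array([[f,0,c["cx"]],[0,f,c["cy"]],[0,0,1]]),np.array(c["dist"],float),np.array(c["rvec"],float),np.array(c["tvec"],float)
def ray(n,uv):
    K,d,r,t=cal(n); R=cv2.Rodrigues(r)[0]
    p=cv2.undistortPoints(np.array([[uv]],float),K,d)[0,0]
    return -R.T@t, R.T@np.array([p[0],p[1],1])
def at_z(n,uv,z):
    o,d=ray(n,uv); return o+d*(z-o[2])/d[2]
def proj(n,P):
    K,d,r,t=cal(n); return cv2.projectPoints(np.array(P,float).reshape(-1,3),r,t,K,d)[0][:,0]
E
python3 - <<'E'
from h import *
ims=[]
for n in("top","side"):
    im=ctrl.get_image(n); cv2.imwrite(f"pics/{n}0.png",im[:,:,::-1])
    for k,z in(("carriage",175),("open_glass",12),("lidded_glass_a",12)):
        for r in ctrl.pinpoint(k,n)[:4]: print(n,k,np.round(r["uv"]),round(r["score"],2),np.round(at_z(n,r["uv"],z)))
o=ctrl.get_obs(); print(o["t"],o["ee_pos"],o["orientation"],o["width"],ctrl.grip_point_offset)
E
```

```text
top carriage [208. 283.] 0.81 [511. 188. 175.]
top open_glass [319. 151.] 0.75 [746.  27.  12.]
top open_glass [372. 153.] 0.7 [744. -73.  12.]
top open_glass [338. 235.] 0.66 [588. -11.  12.]
top open_glass [270. 143.] 0.63 [762. 120.  12.]
top lidded_glass_a [380. 240.] 0.86 [580. -89.  12.]
top lidded_glass_a [296. 228.] 0.68 [600.  68.  12.]
side carriage [362. 264.] 0.62 [509. 191. 175.]
side open_glass [276. 206.] 0.94 [737. -59.  12.]
side open_glass [333. 232.] 0.88 [592.  -6.  12.]
side open_glass [244. 268.] 0.73 [756. 128.  12.]
side open_glass [264. 236.] 0.71 [740.  34.  12.]
side lidded_glass_a [344. 206.] 0.65 [581. -91.  12.]
side lidded_glass_a [332. 229.] 0.32 [596. -14.  12.]
0.4 [239.1947107  577.31604053 222.55147349] [-6.13111929e-01 -3.08113473e+00  4.01095453e-04] 87.68980486594405 18.700000000000003
```

View pics/top0.png

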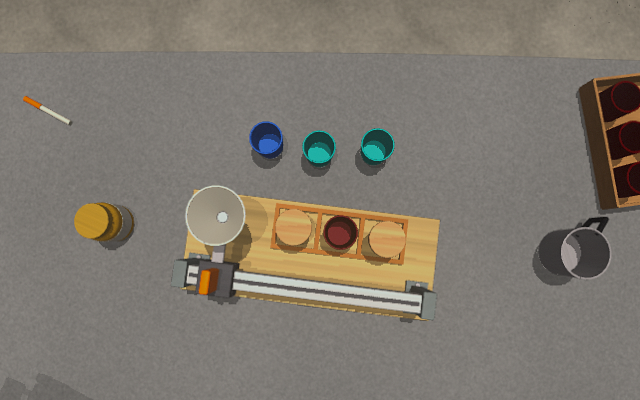

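View pics/side0.png

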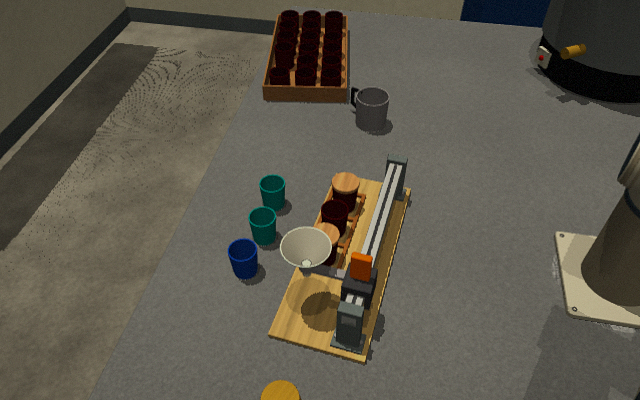

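Top view: the candidates for open_glass are the blue cup (266,140), two turquoise cups (319,148) and (377,146), and the dark red glass (340,233) between two pale lids at (294,228) and (387,239). There are also dark red glasses in the crate at far right. Only (340,233) is red, lidless and in a stand pocket. I'll confirm that in a crop and measure.

Run:
```python
from h import *
im=cv2.imread("pics/top0.png"); cv2.imwrite("pics/crop1.png",cv2.resize(im[180:325,165:445],None,fx=2.8,fy=2.8,interpolation=cv2.INTER_CUBIC))
hsv=cv2.cvtColor(im,cv2.COLOR_BGR2HSV)
def big(m):
    n,l,s,c=cv2.connectedComponentsWithStats(m.astype(np.uint8)); i=1+np.argmax(s[1:,4]); return l==i
org=big((hsv[...,0]<18)&(hsv[...,1]>200)&(hsv[...,2]>120)&(np.add.outer(np.arange(400),0*np.arange(640))>255))
ys,xs=np.nonzero(org); print("orange",xs.min(),xs.max(),ys.min(),ys.max(),cv2.minAreaRect(np.c_[xs,ys].astype(np.float32)))
for cam in("top","side"):
  for k in("open_glass","lidded_glass_a","carriage"):
    for r in ctrl.outline_of(k,cam)[:5]:
        b=np.round(r["box"]); print(cam,k,b,round(r["score"],2))
```

```text
orange 199 210 270 294 ((204.25997924804688, 281.67999267578125), (8.9095458984375, 24.183053970336914), 8.130102157592773)
top open_glass [299. 129. 337. 167.] 0.98
top open_glass [361. 128. 394. 162.] 0.86
top open_glass [247. 121. 281. 158.] 0.85
top open_glass [325. 215. 358. 249.] 0.68
top open_glass [276. 210. 312. 246.] 0.61
top lidded_glass_a [277. 210. 311. 248.] 0.81
top carriage [185. 187. 247. 298.] 0.65
side open_glass [318. 200. 350. 235.] 0.94
side open_glass [261. 174. 286. 213.] 0.84
side open_glass [228. 242. 257. 282.] 0.67
side open_glass [248. 206. 278. 247.] 0.64
side lidded_glass_a [331. 174. 362. 209.] 0.9
side lidded_glass_a [314. 218. 340. 268.] 0.79
side carriage [281. 225. 378. 311.] 0.79
```

View pics/crop1.png

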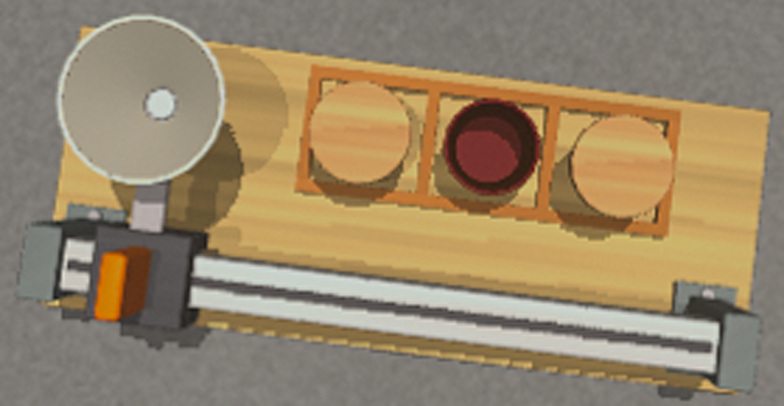

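The crop confirms it: the lidless dark red glass is at crop (491,147), i.e. full (340.4,232.5), with pale lids on both neighbours. The grip's top face is at full (205,281.7) and the funnel rim centre at (215.4,215.7).

Run:
```python
from h import *
n="top"
A=at_z(n,(293.9,227.1),92);B=at_z(n,(387.1,239.3),92);O=at_z(n,(340.4,232.5),82)
F=at_z(n,(215.4,215.7),185);G=at_z(n,(204.5,281.7),195)
e1=at_z(n,(165+70/2.8,180+266/2.8),115);e2=at_z(n,(165+712/2.8,180+347/2.8),115)
for k,v in dict(A=A,B=B,O=O,F=F,G=G,e1=e1,e2=e2).items(): print(k,v.round(1))
for nm,d in(("pockets",A-B),("rail",e1-e2)): print(nm,np.linalg.norm(d[:2]),np.degrees(np.arctan2(-d[0],d[1]))) 
print("FG",np.linalg.norm((F-G)[:2]),np.degrees(np.arctan2((F-G)[1],(F-G)[0])))
# side checks
print(proj("side",[G,F,O]).round(1)); 
im=cv2.imread("pics/side0.png");hsv=cv2.cvtColor(im,cv2.COLOR_BGR2HSV)
m=(hsv[...,0]<18)&(hsv[...,1]>200)&(hsv[...,2]>120); m[:240]=0;m[300:]=0;m[:,:345]=0;m[:,380:]=0
ys,xs=np.nonzero(m);print(xs.min(),xs.max(),ys.min(),ys.max())
y=(A-B)[:2];y/=np.linalg.norm(y)
print("y axis",y,"slide",np.dot(O[:2]-F[:2],y),"from B/A mid",np.dot((A+B)[:2]/2-F[:2],y))
```

```text
A [599.1  66.3  92. ]
B [581.1 -91.8  92. ]
O [591.5 -13.1  82. ]
F [611.2 178.2 185. ]
G [513.6 188.6 195. ]
e1 [516.6 234.3 115. ]
e2 [ 476.8 -141.8  115. ]
pockets 159.12821000400183 -6.496321229461574
rail 378.2177150673738 -6.035324422382686
FG 98.129867878196 -6.118620535991255
[[360.5 254.9]
 [305.6 245.2]
 [334.3 208.6]]
345 371 240 262
y axis [0.11313942 0.99357912] slide -192.25535384434664 from B/A mid -192.12998431635717
```

>>> {"name": "apply_moves", "arguments": {
  "targets": [
    {"tx": 0.0275,"ty": -0.039,"tz": 0.005,"spin": 2},
    {"tx": 0.055,"ty": -0.078,"tz": 0.01,"spin": 4},
    {"tx": 0.0825,"ty": -0.117,"tz": 0.015,"spin": 6},
    {"tx": 0.11,"ty": -0.156,"tz": 0.02,"spin": 8},
    {"tx": 0.1375,"ty": -0.195,"tz": 0.02,"spin": 10},
    {"tx": 0.165,"ty": -0.234,"tz": 0.02,"spin": 12},
    {"tx": 0.1925,"ty": -0.273,"tz": 0.02,"spin": 14},
    {"tx": 0.22,"ty": -0.312,"tz": 0.02,"spin": 16.4}
  ],
  "gripper": -1
}}

```text
t: 1.5
ee_pos: [460.1, 263.7, 243.0]
orientation: [0.165, 3.137, 0.001]
ft_force: [1.0, 0.4, -0.1]
width: 88.0
grasp_force: 0.0
```

>>> {"name": "apply_moves", "arguments": {
  "targets": [
    {"tx": 0.027,"ty": -0.038,"tz": 0},
    {"tx": 0.045,"ty": -0.065,"tz": 0},
    {"tx": 0.054,"ty": -0.077,"tz": 0},
    {"tx": 0.054,"ty": -0.077,"tz": -0.015},
    {"tx": 0.054,"ty": -0.077,"tz": -0.04},
    {"tx": 0.054,"ty": -0.077,"tz": -0.065},
    {"tx": 0.054,"ty": -0.077,"tz": -0.085},
    {"tx": 0.054,"ty": -0.077,"tz": -0.09}
  ]
}}

```text
validation failed for argument at $.ta...
```

Run:
```python
from h import *
a=ctrl.get_image("side")
o=ctrl.get_obs(); print(o["t"],o["ee_pos"],o["orientation"],o["ft_force"])
cv2.imwrite("pics/s1.png",cv2.resize(a[150:350,230:450,::-1],None,fx=2.5,fy=2.5))
```

```text
1.55 [463.49938198 259.07884842 243.04966144] [ 1.64960668e-01  3.13459188e+00 -3.06088440e-03] [ 2.91760782 -3.26451855 -0.0568675 ]
```

View pics/s1.png

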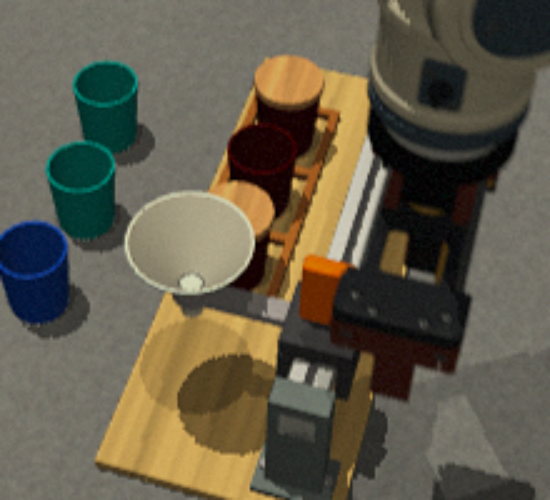

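The picture shows the gripper above and on the robot side of the orange grip (crop 325,290), with all glasses untouched. The move was refused because spin was missing. I'll redo the lateral part first.

>>> {"name": "apply_moves", "arguments": {
  "targets": [
    {"tx": 0.027,"ty": -0.038,"tz": 0,"spin": 0},
    {"tx": 0.045,"ty": -0.065,"tz": 0,"spin": 0},
    {"tx": 0.054,"ty": -0.077,"tz": 0,"spin": 0},
    {"tx": 0.054,"ty": -0.077,"tz": 0,"spin": 0},
    {"tx": 0.054,"ty": -0.077,"tz": -0.005,"spin": 0},
    {"tx": 0.054,"ty": -0.077,"tz": -0.01,"spin": 0},
    {"tx": 0.054,"ty": -0.077,"tz": -0.015,"spin": 0},
    {"tx": 0.054,"ty": -0.077,"tz": -0.015,"spin": 0}
  ]
}}

```text
t: 2.35
ee_pos: [512.1, 189.0, 226.6]
orientation: [-0.165, -3.136, 0.001]
ft_force: [0.5, -0.4, 0.2]
width: 88.0
grasp_force: 0.0
```

>>> {"name": "apply_moves", "arguments": {
  "targets": [
    {"tx": 0,"ty": 0,"tz": -0.015,"spin": 0},
    {"tx": 0,"ty": 0,"tz": -0.03,"spin": 0},
    {"tx": 0,"ty": 0,"tz": -0.045,"spin": 0},
    {"tx": 0,"ty": 0,"tz": -0.06,"spin": 0},
    {"tx": 0,"ty": 0,"tz": -0.07,"spin": 0},
    {"tx": 0,"ty": 0,"tz": -0.074,"spin": 0},
    {"tx": 0,"ty": 0,"tz": -0.074,"spin": 0},
    {"tx": 0,"ty": 0,"tz": -0.074,"spin": 0}
  ]
}}

```text
t: 3.15
ee_pos: [513.5, 188.6, 154.2]
orientation: [0.167, 3.136, 0.001]
ft_force: [-0.2, 0.5, 0.2]
width: 87.8
grasp_force: 0.0
```

>>> {"name": "apply_moves", "arguments": {
  "targets": [
    {"tx": 0,"ty": 0,"tz": 0,"spin": 0},
    {"tx": 0,"ty": 0,"tz": 0,"spin": 0},
    {"tx": 0,"ty": 0,"tz": 0,"spin": 0},
    {"tx": 0,"ty": 0,"tz": 0,"spin": 0},
    {"tx": 0,"ty": 0,"tz": 0,"spin": 0},
    {"tx": 0,"ty": 0,"tz": 0,"spin": 0},
    {"tx": 0,"ty": 0,"tz": 0,"spin": 0},
    {"tx": 0,"ty": 0,"tz": 0,"spin": 0}
  ],
  "gripper": 1
}}

```text
t: 3.95
ee_pos: [513.2, 188.4, 153.7]
orientation: [-0.167, -3.137, 0.0]
ft_force: [-1.1, 0.3, -0.4]
width: 27.4
grasp_force: 0.0
```

Fingers still closing, so I wait once more.

>>> {"name": "apply_moves", "arguments": {
  "targets": [
    {"tx": 0,"ty": 0,"tz": 0,"spin": 0},
    {"tx": 0,"ty": 0,"tz": 0,"spin": 0},
    {"tx": 0,"ty": 0,"tz": 0,"spin": 0},
    {"tx": 0,"ty": 0,"tz": 0,"spin": 0},
    {"tx": 0,"ty": 0,"tz": 0,"spin": 0},
    {"tx": 0,"ty": 0,"tz": 0,"spin": 0},
    {"tx": 0,"ty": 0,"tz": 0,"spin": 0},
    {"tx": 0,"ty": 0,"tz": 0,"spin": 0}
  ]
}}

```text
t: 4.75
ee_pos: [513.2, 188.5, 153.7]
orientation: [-0.167, -3.137, -0.0]
ft_force: [-0.1, 2.7, -2.0]
width: 13.8
grasp_force: 30.0
```

>>> {"name": "apply_moves", "arguments": {
  "targets": [
    {"tx": -0.001,"ty": -0.009,"tz": 0,"spin": 0},
    {"tx": -0.0025,"ty": -0.023,"tz": 0,"spin": 0},
    {"tx": -0.004,"ty": -0.037,"tz": 0,"spin": 0},
    {"tx": -0.0054,"ty": -0.051,"tz": 0,"spin": 0},
    {"tx": -0.007,"ty": -0.065,"tz": 0,"spin": 0},
    {"tx": -0.0084,"ty": -0.079,"tz": 0,"spin": 0},
    {"tx": -0.0096,"ty": -0.09,"tz": 0,"spin": 0},
    {"tx": -0.0103,"ty": -0.096,"tz": 0,"spin": 0}
  ]
}}

```text
t: 5.55
ee_pos: [502.7, 91.1, 153.6]
orientation: [-0.169, -3.137, 0.0]
ft_force: [0.4, 2.6, -2.0]
width: 13.9
grasp_force: 30.0
```

>>> {"name": "apply_moves", "arguments": {
  "targets": [
    {"tx": -0.001,"ty": -0.01,"tz": 0,"spin": 0},
    {"tx": -0.0028,"ty": -0.026,"tz": 0,"spin": 0},
    {"tx": -0.0045,"ty": -0.042,"tz": 0,"spin": 0},
    {"tx": -0.0062,"ty": -0.058,"tz": 0,"spin": 0},
    {"tx": -0.0079,"ty": -0.074,"tz": 0,"spin": 0},
    {"tx": -0.0095,"ty": -0.089,"tz": 0,"spin": 0},
    {"tx": -0.0102,"ty": -0.095,"tz": 0,"spin": 0},
    {"tx": -0.0102,"ty": -0.095,"tz": 0,"spin": 0}
  ]
}}

```text
t: 6.35
ee_pos: [492.4, -3.8, 153.6]
orientation: [-0.168, -3.137, 0.002]
ft_force: [-1.3, -3.4, -1.8]
width: 13.8
grasp_force: 30.0
```

Run:
```python
from h import *
a=ctrl.get_image("top")
o=ctrl.get_obs(); print(o["t"],o["ee_pos"],o["width"],o["ft_force"])
cv2.imwrite("pics/t1.png",cv2.resize(a[180:325,165:445,::-1],None,fx=2.8,fy=2.8,interpolation=cv2.INTER_CUBIC))
```

```text
6.4 [492.46936685  -3.35812456 153.64931516] 13.606056120902755 [-0.40154305 -2.48805016 -1.47892309]
```

View pics/t1.png

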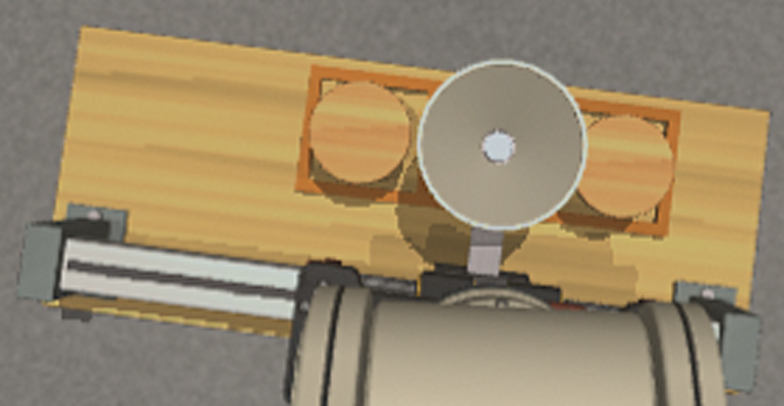

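The funnel rim centre is at crop (502,145), full (344.3,231.8), and both lids are unmoved. I'll convert that to world.

Run:
```python
from h import *
F=at_z("top",(344.3,231.8),185);S=at_z("top",(165+498/2.8,180+147/2.8),104);O=at_z("top",(340.4,232.5),82)
y=np.array([.1063,.9943]);x=np.array([.9943,-.1063])
for P in(F,S): print(P.round(1),"along",np.dot((P-O)[:2],y).round(1),"across",np.dot((P-O)[:2],x).round(1))
```

```text
[590.4 -15.2 185. ] along -2.2 across -0.9
[591.1 -16.4 104. ] along -3.3 across -0.1
```

Within about 3 mm. I release, then rise.

>>> {"name": "apply_moves", "arguments": {
  "targets": [
    {"tx": 0.0002,"ty": 0.002,"tz": 0,"spin": 0},
    {"tx": 0.0002,"ty": 0.002,"tz": 0,"spin": 0},
    {"tx": 0.0002,"ty": 0.002,"tz": 0,"spin": 0},
    {"tx": 0.0002,"ty": 0.002,"tz": 0,"spin": 0},
    {"tx": 0.0002,"ty": 0.002,"tz": 0,"spin": 0},
    {"tx": 0.0002,"ty": 0.002,"tz": 0,"spin": 0},
    {"tx": 0.0002,"ty": 0.002,"tz": 0,"spin": 0},
    {"tx": 0.0002,"ty": 0.002,"tz": 0,"spin": 0}
  ]
}}

```text
t: 7.2
ee_pos: [492.8, -0.3, 153.6]
orientation: [-0.167, -3.137, -0.001]
ft_force: [-1.3, 1.3, -0.5]
width: 13.8
grasp_force: 30.0
```

>>> {"name": "apply_moves", "arguments": {
  "targets": [
    {"tx": 0,"ty": 0,"tz": 0,"spin": 0},
    {"tx": 0,"ty": 0,"tz": 0,"spin": 0},
    {"tx": 0,"ty": 0,"tz": 0,"spin": 0},
    {"tx": 0,"ty": 0,"tz": 0,"spin": 0},
    {"tx": 0,"ty": 0,"tz": 0,"spin": 0},
    {"tx": 0,"ty": 0,"tz": 0,"spin": 0},
    {"tx": 0,"ty": 0,"tz": 0,"spin": 0},
    {"tx": 0,"ty": 0,"tz": 0,"spin": 0}
  ],
  "gripper": -1
}}

```text
t: 8.0
ee_pos: [492.9, -0.6, 153.7]
orientation: [-0.167, -3.137, 0.0]
ft_force: [0.1, -0.5, 0.2]
width: 74.4
grasp_force: 0.0
```

>>> {"name": "apply_moves", "arguments": {
  "targets": [
    {"tx": 0,"ty": 0,"tz": 0.01,"spin": 0},
    {"tx": 0,"ty": 0,"tz": 0.03,"spin": 0},
    {"tx": 0,"ty": 0,"tz": 0.05,"spin": 0},
    {"tx": 0,"ty": 0,"tz": 0.075,"spin": 0},
    {"tx": 0,"ty": 0,"tz": 0.1,"spin": 0},
    {"tx": -0.02,"ty": 0,"tz": 0.12,"spin": 0},
    {"tx": -0.04,"ty": 0,"tz": 0.12,"spin": 0},
    {"tx": -0.06,"ty": 0,"tz": 0.12,"spin": 0}
  ]
}}

```text
t: 8.8
ee_pos: [432.7, -0.6, 275.1]
orientation: [0.167, 3.135, 0.0]
ft_force: [0.4, 0.1, 0.4]
width: 88.0
grasp_force: 0.0
```

>>> {"name": "apply_moves", "arguments": {
  "targets": [
    {"tx": -0.02,"ty": 0,"tz": 0,"spin": 0},
    {"tx": -0.04,"ty": 0,"tz": 0,"spin": 0},
    {"tx": -0.05,"ty": 0,"tz": 0,"spin": 0},
    {"tx": -0.05,"ty": 0,"tz": 0,"spin": 0},
    {"tx": -0.05,"ty": 0,"tz": 0,"spin": 0},
    {"tx": -0.05,"ty": 0,"tz": 0,"spin": 0},
    {"tx": -0.05,"ty": 0,"tz": 0,"spin": 0},
    {"tx": -0.05,"ty": 0,"tz": 0,"spin": 0}
  ]
}}

```text
t: 9.6
ee_pos: [383.3, -0.6, 273.6]
orientation: [-0.167, -3.137, 0.0]
ft_force: [0.2, -0.5, -0.0]
width: 87.6
grasp_force: 0.0
```

Run:
```python
from h import *
a=ctrl.get_image("top")
o=ctrl.get_obs(); print(o["t"],o["ee_pos"],o["width"],o["ft_force"])
cv2.imwrite("pics/t2.png",cv2.resize(a[180:325,165:445,::-1],None,fx=2.8,fy=2.8,interpolation=cv2.INTER_CUBIC))
```

```text
9.65 [383.17188928  -0.61324117 273.53359558] 87.91704283975575 [ 0.04955225 -0.16510774  0.45616568]
```

View pics/t2.png

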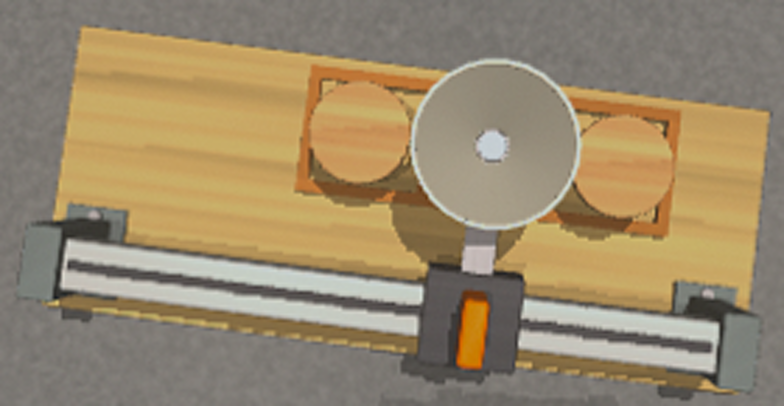

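The carriage is free and at rest, with the funnel centred at crop (496,144) and the spout at (491,146), over the open glass's earlier centre. Lids are unmoved and the arm is clear.

```bash
python3 -c "
from workcell import ctrl
print(ctrl.close_job())"
```

```text
the job is handed in; nothing more can be done
None
```

I slid the funnel carriage until its spout was over the open middle glass (within about 3 mm by the camera), let go, cleared the arm and handed the job in at about 10 s; both lidded glasses look unmoved, the open one was hidden under the funnel, and no verdict came back.

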